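Fit the good halogen lamp in the test socket, gently

ROBOT

A 6-joint arm with a two-finger parallel gripper is mounted at the origin on the work surface. World frame = base frame: x ahead of the robot, y to its left, z up, the work surface at z = 0. Lengths are in mm, angles in degrees, forces in N, time in s.
With the tool pointing down it reaches from about 400 to 925 mm from the base axis. Payload 3.4 kg.
Tool frame: the origin (TCP) lies at the very end of the fingers, on their centre line; the grasp point (between the pads) lies 19 mm behind it; z points along the fingers, y is the direction in which the jaws open and shut (so a half turn about z gives the same grasp; the last joint's range is limited). The gripper opens to 85 mm and grips with 20 to 120 N. Pads are 22 mm wide; open, the fingers measure 114 mm over their backs; the gripper's body (76 mm by 85 mm) begins 54 mm behind the grasp point. The pads swing forward as they close: fully open they stand 13 mm farther back than shut.
Start: joints at [-69.586, 17.578, 86.31, -0, 76.112, -4.211], TCP at [239.574, -522.719, 231.305] pointing down, gripper open.
Joint ranges: [-179.03, 179.03], [-60, 130.46], [8.19, 133.38], [-81.62, 261.62], [5.75, 156.47], [-153.77, 153.77]. Speed limits (degrees/s): [147.25, 147.25, 180, 180, 180, 180].

INTERFACE

Orientations are given as a 3x3 rotation matrix whose columns are the frame's x, y, z axes.
In Python, from rig import telemetry, imaging, workorder gives the robot as it stands.
- The arm moves only by the tool move_arm, never from a script. Its argument "increments" is a list of rows, each an object with "linear": the shift along the world's x, y, z in m, a list of three; "rotation": the turn, a rotation vector about the world's x, y, z in rad, a list of three; "jaw": the finger opening in m, from 0 to 0.0854. A call has 1 to 12 rows; each row shifts and turns the commanded pose from where the row before left it; what a row does not reach is not made up. A row lasts 1/8 s, in which the tool goes at most 62.5 mm and 10.7 degrees, less where a joint would pass 70% of its speed; a pose out of reach is approached as far as the arm can. A call with a gripper value outside its range is refused whole. The fingers move at their own pace and stop on an object; "newtons" is the grip in N (left out, the last holds). Time passes only in rows, so rows that do not move let the fingers close. It gives the time, the measured TCP pose, the force and the opening at its end, in the units of the state.
- telemetry.observe(): the state, without advancing time (a new reading comes with each control period).
- imaging.get_image(name): name is "scene" or "top"; returns the picture (480x640x3 uint8, red, green, blue); there is no depth.
- imaging.camera_params(name): a dict with "intrinsics" (3x3 intrinsics, pixels), "k1" (the pictures are not rectified: a ray, as slopes to the right and down, at radius r is drawn at 1 + k1 r^2 times it, then the intrinsics apply), "view" (4x4, takes a point from world to camera coordinates). Camera axes: x right, y down, z forward; pixel columns grow to the right and rows downward; lengths in mm; the calibration is good to about 2 mm. A picture is of the moment at which its call begins. camera_params takes no time and is no camera call.
- workorder.close_job(): hands the job in, once; it reports no verdict.
The state is a dict: "time_s": time; "qpos": joint angles; "joint_vel": joint speeds; "joint_torque": joint torques, N m; "position": TCP position; "tcp_rot": TCP orientation; "wrist_force": force on the tool from outside, world axes, zero at the start; "torque": the same for the moment, N m; "width": opening from 0.0 (shut) to 1.0 (fully open).
Only numpy, scipy, OpenCV 4.12 (cv2) and the standard library are available. Lean on these libraries where they do the work, as an engineer would, in place of code of your own. Each camera call takes 0.05 s, during which the arm holds its last target. There are 200 camera calls.

TASK

Put the good halogen lamp, the one with clear glass, upright into the empty ceramic socket on the test box, so that its base sits down inside the socket on the sprung contact, and let go. It is fragile: grip it lightly, with no more than 50 N from each finger, set it down softly without dropping it or jamming it down, and leave the blown lamp with the blackened glass where it stands.

Things in the scene. Friction and masses are not known exactly. Their poses are not given: they have to be found in the camera images.
- clear_lamp: The good halogen lamp, clear pale glass, upright, round: white ceramic base 32 mm in diameter, 46 mm tall, tapering 4 mm more to a domed glass capsule 22 mm in diameter, top 86 mm up. Origin: centre of its underside, z up. 60 to 130 g. Grip the ceramic base from above, about 40 mm up. Breaks above 50 N from each finger (100 N in all), or if it meets the socket with over 25 N.
- spent_lamp: The blown halogen lamp, blackened glass, otherwise the same, upright, round: white ceramic base 32 mm in diameter, 46 mm tall, tapering 4 mm more to a domed glass capsule 22 mm in diameter, top 86 mm up. Origin: centre of its underside, z up. Leave it standing where it is.
- test_box: Fixed bright metal test box, 160 mm (its x) by 200 mm (its y), 60 mm high, turned by up to 20 degrees. Origin: centre of its underside, z up. On top: the white ceramic socket, 45 mm from the box's centre towards its -y, and a black rocker switch, 55 mm towards its +y, up to 82 mm above the bench.
- socket (a point): Centre of the brass contact's top face at rest, z up, 70 mm above the bench, in a white ceramic cup 72 mm outside, 52 mm inside, rim 80 mm above the bench (recess 10 mm deep, 10 mm play round the lamp). The contact disc is sprung: up under the lamp's weight, gives from 2.4 N, on its stop 5 mm lower at 6.4 N. The point stays when the contact sinks.
Mind the look-alikes: they are no part of the job. Leave any yellow look-alike of the clear_lamp alone. Leave any yellow look-alike of the spent_lamp alone.

How it is judged (in metres and radians):
On the way:
1. the clear lamp is lifted clear of the bench (height (world z) of clear_lamp above 0.03 m), for 0.1 s.
At the end, for the whole second after the job is handed in: The clear lamp stands at rest in the socket, upright within 10 degrees, its foot down on the contact (no more than 4 mm above the contact's raised face) and within 14 mm of the socket's centre; the blown lamp stands upright within 20 mm of where it began (horizontal distance between clear_lamp and socket below 0.014 m and z of clear_lamp in the frame of socket between -0.008 and 0.004 m and angle between each of clear_lamp, spent_lamp's own z axis and vertical below 0.175 rad and linear speed of clear_lamp below 0.02 m/s and distance of spent_lamp from where it was at the start of the episode below 0.02 m); the robot touches nothing.
It fails at once if the fingers press on the clear lamp with more than 100 N in all, 50 N each (contact force between the fingers and clear_lamp above 100 N).
It fails at once if the clear lamp meets the test box or its socket with more than 25 N (contact force between clear_lamp and test_box above 25 N).
It fails at once if the clear lamp is let go in the air, more than 15 mm above the socket's contact (height (world z) of clear_lamp above 0.085 m and contact force between the fingers and clear_lamp below 0.2 N).
It fails at once if the blown lamp is pushed more than 20 mm away or lifted (distance of spent_lamp from where it was at the start of the episode above 0.02 m).
It also fails if it takes over 35 s, if anything falls off the work surface, if the arm or the gripper's body presses on something with over 40 N, if the wrist force passes 120 N, or if a joint passes its speed limit or range.

## Working session

There is one attempt and no reset: what is moved stays moved. The work goes in short steps, Python scripts to look and compute and a tool call to move; the robot and the scene stay as the last step left them, time stands still between calls to the robot, and variables do not carry over. Pictures are saved under pics/ and viewed, about 8 in all and at most 12, crops included, and the job is handed in when it is done.

Besides the shell and the picture viewer there is one more tool, called after "Emit:" as a command line: name --argument value ..., lists and objects as JSON in quotes. move_arm: Moves the arm, as the interface text tells. Its arguments: {"type":"object","properties":{"increments":{"type":"array","items":{"type":"object","properties":{"linear":{"type":"array","items":{"type":"number"}},"rotation":{"type":"array","items":{"type":"number"}},"jaw":{"type":"number"}}}},"newtons":{"type":"number"}},"required":["increments"]}

```bash
mkdir -p pics
cat > h.py <<'E'
import numpy as np, cv2
from rig import telemetry, imaging, workorder
def snap(n,f):
    im=imaging.get_image(n); cv2.imwrite('pics/'+f,im[:,:,::-1]); return im
def ray(n,u,v):
    p=imaging.camera_params(n); K=np.array(p['intrinsics'],float); k=p['k1']; V=np.array(p['view'],float)
    d=np.array([(u-K[0,2])/K[0,0],(v-K[1,2])/K[1,1]]); s=d.copy()
    for _ in range(30): s=d/(1+k*(s@s))
    R=V[:3,:3]; return -R.T@V[:3,3], R.T@np.array([s[0],s[1],1])
def hit(n,u,v,z):
    o,d=ray(n,u,v); return o+d*(z-o[2])/d[2]
def proj(n,P):
    p=imaging.camera_params(n); K=np.array(p['intrinsics'],float); V=np.array(p['view'],float)
    c=V[:3,:3]@np.array(P,float)+V[:3,3]; s=c[:2]/c[2]; s=s*(1+p['k1']*(s@s)); return K[:2,:2]@s+K[:2,2]
E
python3 - <<'E'
from h import *
snap('top','t1.png');snap('scene','s1.png')
for n in('top','scene'):
    p=imaging.camera_params(n);print(n,p['k1'],ray(n,320,240),np.array(p['intrinsics'])[0,0])
print(telemetry.observe())
E
```

```text
top -0.06594403673028741 (array([ 477.36196495,  -23.07399756, 1069.64231316]), array([ 0.08526308, -0.00806592, -0.99635267])) 539.5734302144718
scene -0.053708273783014376 (array([1012.49885246, -333.10957308,  825.40520102]), array([-0.47777676,  0.37933373, -0.79263427])) 503.8203622910171
{'time_s': 0.1, 'qpos': array([-6.95855489e+01,  1.76176204e+01,  8.63780259e+01, -9.10894468e-04,
        7.61102362e+01, -4.21215132e+00]), 'joint_vel': array([-0.12035746, -0.00595521, -0.23588936, -0.10255675, -0.15687514,
        0.10243963]), 'joint_torque': array([ 1.48690788e-04, -4.58528209e+01, -2.52608496e+01, -1.28944639e-04,
        5.57875901e-03,  2.11559461e-05]), 'position': array([ 239.34472702, -522.11518346,  230.46600846]), 'tcp_rot': array([[ 9.09041175e-01,  4.16705780e-01, -6.59060694e-04],
       [ 4.16706284e-01, -9.09039544e-01,  1.72654803e-03],
       [ 1.20350311e-04, -1.84413798e-03, -9.99998292e-01]]), 'wrist_force': array([ 1.08143451,  0.3943599 , -0.32752704]), 'torque': array([0.00012651, 0.00933655, 0.01414304]), 'width': 1.00431541924414}
```

View pics/t1.png

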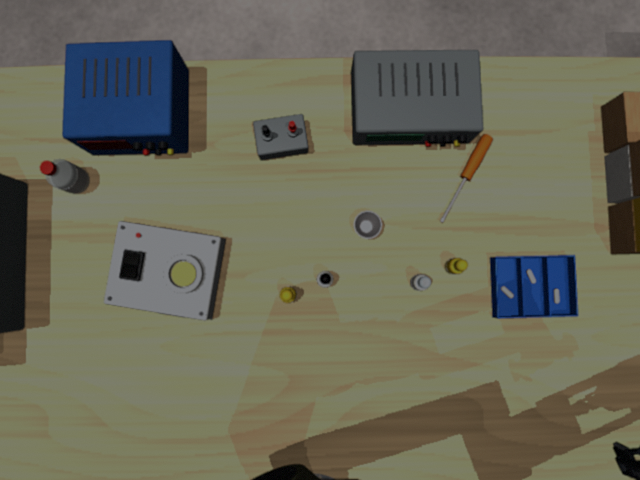

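View pics/s1.png

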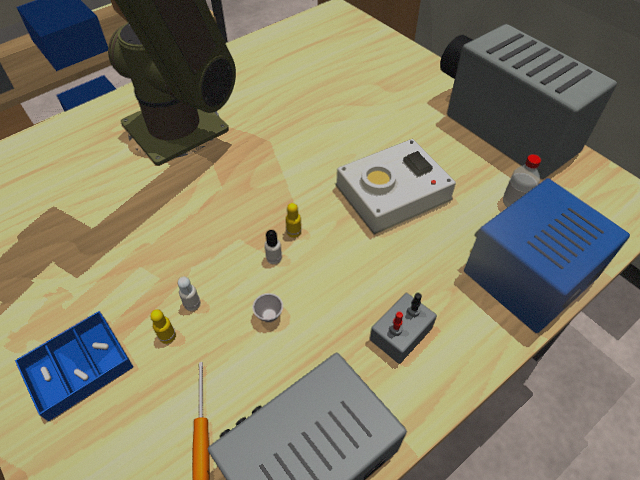

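Top view: clear lamp at (422,282), with a yellow look-alike at (457,265). The spent lamp is at (326,279) and the socket at (184,274). Scene view: clear lamp at (188,293), socket at (378,178). Next I'll zoom in on these.

Run:
```python
from h import *
t=cv2.imread('pics/t1.png');s=cv2.imread('pics/s1.png')
c=lambda im,u,v:cv2.resize(im[v-30:v+30,u-40:u+40],(400,300),interpolation=cv2.INTER_NEAREST)
cv2.imwrite('pics/m1.png',np.vstack([np.hstack([c(t,422,282),c(s,188,293)]),np.hstack([c(t,184,274),c(s,378,178)])]))
# socket brass & lamp masks
for n,im,(u,v) in(('top',t,(184,274)),('scene',s,(378,178))):
    h=cv2.cvtColor(im,cv2.COLOR_BGR2HSV); m=((h[...,1]>85)&(h[...,0]>15)&(h[...,0]<35)).astype(np.uint8)
    w=np.zeros_like(m); w[v-16:v+16,u-18:u+18]=1; m*=w
    cs=max(cv2.findContours(m,0,2)[0],key=cv2.contourArea); e=cv2.fitEllipse(cs); print(n,e,hit(n,*e[0],70).round(1))
for n,(u,v),r in(('top',(422,282),12),('scene',(188,293),19)):
    im=t if n=='top' else s
    h=cv2.cvtColor(im,cv2.COLOR_BGR2HSV); m=((h[...,1]<50)&(h[...,2]>70)).astype(np.uint8)
    w=np.zeros_like(m); w[v-r:v+r,u-r:u+r]=1; m*=w
    cs=max(cv2.findContours(m,0,2)[0],key=cv2.contourArea); print(n,cv2.boundingRect(cs),cv2.minAreaRect(cs),cv2.contourArea(cs))
for z in(0,46,86): print(z,hit('top',422,282,z).round(1))
```

```text
top ((183.08055114746094, 273.6333312988281), (23.097305297851562, 24.155982971191406), 51.19145965576172) [504.9 224.2  70. ]
scene ((378.2372131347656, 177.13674926757812), (12.747085571289062, 21.604103088378906), 95.7418212890625) [503.7 226.8  70. ]
top (411, 274, 20, 18) ((421.5, 283.0000305175781), (18.012447357177734, 17.826751708984375), 21.801406860351562) 221.0
scene (178, 277, 22, 34) ((187.78082275390625, 293.0821838378906), (34.87826156616211, 17.0880069732666), 69.44395446777344) 455.0
0 [ 481.6 -232.5    0. ]
46 [ 481.4 -223.5   46. ]
86 [ 481.3 -215.6   86. ]
```

View pics/m1.png

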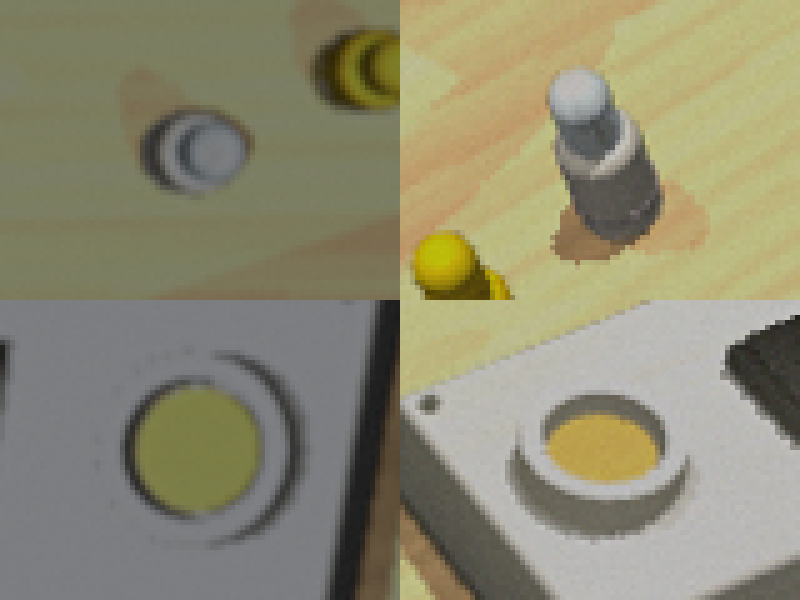

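Run:
```python
from h import *
a=ray('top',424.3,282.2);b=ray('scene',183.6,281.8)
A=np.c_[a[1],-b[1]];x=np.linalg.lstsq(A,b[0]-a[0],rcond=None)[0];print(a[0]+a[1]*x[0],b[0]+b[1]*x[1])
print(hit('top',424.3,282.2,75),hit('scene',183.6,281.8,75))
print('yellow',hit('top',459,264,75),'spent',hit('top',326,279,80))
print('box corners',[hit('top',u,v,60).round() for u,v in((122,224),(222,238),(107,302),(212,318))])
```

```text
[ 480.86187552 -222.27840604   73.87189609] [ 480.85495155 -222.29257115   73.87470549]
[ 480.85791049 -222.05272825   75.        ] [ 481.6510017  -222.45850156   75.        ]
yellow [ 513.16564189 -287.86632217   75.        ] spent [490.19978123 -40.7226752   80.        ]
box corners [array([601., 344.,  60.]), array([571., 153.,  60.]), array([454., 371.,  60.]), array([422., 173.,  60.])]
```

Emit:
move_arm --increments '[{"linear": [0.0302,0.0376,-0.009],"rotation": [0,0,0.1427],"jaw": 0.0854},{"linear": [0.0302,0.0376,-0.009],"rotation": [0,0,0.1427],"jaw": 0.0854},{"linear": [0.0302,0.0376,-0.009],"rotation": [0,0,0.1427],"jaw": 0.0854},{"linear": [0.0302,0.0376,-0.009],"rotation": [0,0,0.1427],"jaw": 0.0854},{"linear": [0.0302,0.0376,-0.009],"rotation": [0,0,0.1427],"jaw": 0.0854},{"linear": [0.0302,0.0376,-0.009],"rotation": [0,0,0.1427],"jaw": 0.0854},{"linear": [0.0302,0.0376,-0.009],"rotation": [0,0,0.1427],"jaw": 0.0854},{"linear": [0.0302,0.0376,-0.009],"rotation": [0,0,0.1427],"jaw": 0.0854},{"linear": [0,0,0],"rotation": [0,0,0],"jaw": 0.0854},{"linear": [0,0,0],"rotation": [0,0,0],"jaw": 0.0854}]' --newtons 25

```text
time_s: 1.35
position: [480.8, -221.9, 159.0]
tcp_rot: [[-0.001, 1.0, -0.001], [1.0, 0.001, -0.0], [-0.0, -0.001, -1.0]]
wrist_force: [0.6, -0.2, -0.1]
width: 0.998
```

Run:
```python
from h import *
t=snap('top','t2.png');s=snap('scene','s2.png')
c=lambda im,u,v:cv2.resize(im[v-75:v+75,u-100:u+100,::-1],(400,300),interpolation=cv2.INTER_NEAREST)
cv2.imwrite('pics/m2.png',np.hstack([c(t,422,282),c(s,188,263)]))
```

```text
(no output)
```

View pics/m2.png

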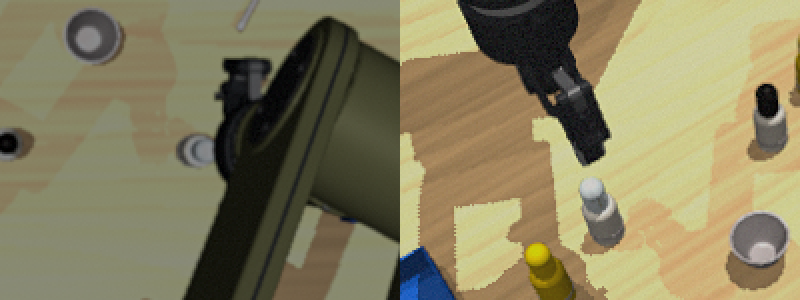

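The gripper is over the clear lamp (scene crop at about (600,210)), well away from the yellow one. I'll descend and close gently.

Emit:
move_arm --increments '[{"linear": [0,0,-0.03],"jaw": 0.0854},{"linear": [0,0,-0.03],"jaw": 0.0854},{"linear": [0,0,-0.03],"jaw": 0.0854},{"linear": [0,0,-0.025],"jaw": 0.0854},{"linear": [0,0,-0.015],"jaw": 0.0854},{"linear": [0,0,-0.0093],"jaw": 0.0854},{"linear": [0,0,0],"jaw": 0.06},{"linear": [0,0,0],"jaw": 0.045},{"linear": [0,0,0],"jaw": 0.038},{"linear": [0,0,0],"jaw": 0.034},{"linear": [0,0,0],"jaw": 0.03},{"linear": [0,0,0],"jaw": 0.026}]' --newtons 25

```text
schema error: expected keys linear, rotation, jaw
```

Emit:
move_arm --increments '[{"jaw": 0.022},{"jaw": 0.022},{"jaw": 0.022},{"jaw": 0.022}]' --newtons 25

```text
schema error: expected keys linear, rotation, jaw
```

Emit:
move_arm --increments '[{"linear": [0,0,-0.03],"rotation": [0,0,0],"jaw": 0.0854},{"linear": [0,0,-0.03],"rotation": [0,0,0],"jaw": 0.0854},{"linear": [0,0,-0.03],"rotation": [0,0,0],"jaw": 0.0854},{"linear": [0,0,-0.025],"rotation": [0,0,0],"jaw": 0.0854},{"linear": [0,0,-0.015],"rotation": [0,0,0],"jaw": 0.0854},{"linear": [0,0,-0.0093],"rotation": [0,0,0],"jaw": 0.0854},{"linear": [0,0,0],"rotation": [0,0,0],"jaw": 0.06},{"linear": [0,0,0],"rotation": [0,0,0],"jaw": 0.045},{"linear": [0,0,0],"rotation": [0,0,0],"jaw": 0.038},{"linear": [0,0,0],"rotation": [0,0,0],"jaw": 0.034},{"linear": [0,0,0],"rotation": [0,0,0],"jaw": 0.03},{"linear": [0,0,0],"rotation": [0,0,0],"jaw": 0.026}]' --newtons 25

```text
time_s: 2.95
position: [481.7, -222.1, 20.6]
tcp_rot: [[-0.001, 1.0, 0.001], [1.0, 0.001, -0.001], [-0.001, 0.001, -1.0]]
wrist_force: [0.3, 0.2, 6.1]
width: 0.367
```

Emit:
move_arm --increments '[{"linear": [0,0,0],"rotation": [0,0,0],"jaw": 0.022},{"linear": [0,0,0],"rotation": [0,0,0],"jaw": 0.022},{"linear": [0,0,0],"rotation": [0,0,0],"jaw": 0.022},{"linear": [0,0,0],"rotation": [0,0,0],"jaw": 0.022}]' --newtons 25

```text
time_s: 3.45
position: [481.7, -222.1, 20.6]
tcp_rot: [[-0.001, 1.0, 0.001], [1.0, 0.001, -0.001], [-0.001, 0.001, -1.0]]
wrist_force: [-0.5, -0.1, 5.2]
width: 0.361
```

Emit:
move_arm --increments '[{"linear": [0,0,0.005],"rotation": [0,0,0],"jaw": 0.022},{"linear": [0,0,0.015],"rotation": [0,0,0],"jaw": 0.022},{"linear": [0,0,0.025],"rotation": [0,0,0],"jaw": 0.022},{"linear": [0,0,0.03],"rotation": [0,0,0],"jaw": 0.022},{"linear": [0,0,0.03],"rotation": [0,0,0],"jaw": 0.022},{"linear": [0,0,0.02],"rotation": [0,0,0],"jaw": 0.022},{"linear": [0,0,0.005],"rotation": [0,0,0],"jaw": 0.022},{"linear": [0,0,0],"rotation": [0,0,0],"jaw": 0.022}]' --newtons 25

```text
time_s: 4.45
position: [481.0, -221.8, 150.2]
tcp_rot: [[-0.001, 1.0, 0.0], [1.0, 0.001, -0.0], [-0.0, 0.0, -1.0]]
wrist_force: [0.0, 0.1, -0.8]
width: 0.36
```

Run:
```python
from h import *
s=snap('scene','s3.png')
u,v=proj('scene',[481,-222,150]).astype(int);print(u,v)
u=max(u,100);v=max(v,75)
cv2.imwrite('pics/m3.png',cv2.resize(s[v-75:v+75,u-100:u+100,::-1],(600,450),interpolation=cv2.INTER_NEAREST))
```

```text
173 256
```

View pics/m3.png

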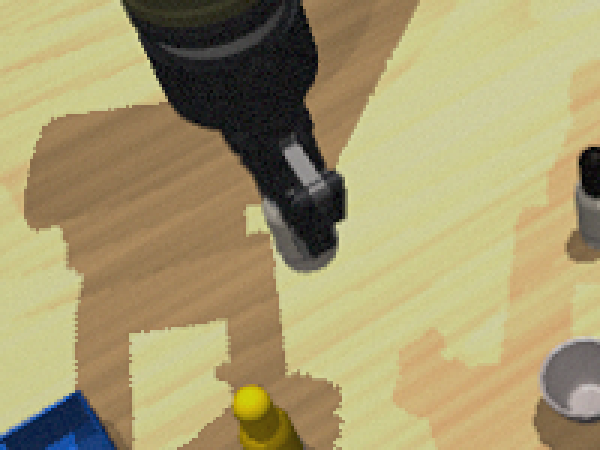

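The clear lamp is held upright, its foot near crop pixel (303,265). I'll carry it over the socket at height.

Emit:
move_arm --increments '[{"linear": [0.002,0.02,0],"rotation": [0,0,0],"jaw": 0.022},{"linear": [0.002,0.04,0],"rotation": [0,0,0],"jaw": 0.022},{"linear": [0.002,0.045,0],"rotation": [0,0,0],"jaw": 0.022},{"linear": [0.002,0.045,0],"rotation": [0,0,0],"jaw": 0.022},{"linear": [0.002,0.045,0],"rotation": [0,0,0],"jaw": 0.022},{"linear": [0.002,0.045,0],"rotation": [0,0,0],"jaw": 0.022},{"linear": [0.002,0.045,0],"rotation": [0,0,0],"jaw": 0.022},{"linear": [0.002,0.045,0],"rotation": [0,0,0],"jaw": 0.022},{"linear": [0.002,0.045,0],"rotation": [0,0,0],"jaw": 0.022},{"linear": [0.002,0.04,0],"rotation": [0,0,0],"jaw": 0.022},{"linear": [0.002,0.025,0],"rotation": [0,0,0],"jaw": 0.022},{"linear": [0.002,0.006,0],"rotation": [0,0,0],"jaw": 0.022}]' --newtons 25

```text
time_s: 6.0
position: [503.8, 226.1, 149.0]
tcp_rot: [[-0.003, 1.0, -0.002], [1.0, 0.003, -0.0], [-0.0, -0.002, -1.0]]
wrist_force: [-0.1, 0.3, -1.7]
width: 0.365
```

Emit:
move_arm --increments '[{"linear": [0,0,-0.015],"rotation": [0,0,0],"jaw": 0.022},{"linear": [0,0,-0.015],"rotation": [0,0,0],"jaw": 0.022},{"linear": [0,0,-0.008],"rotation": [0,0,0],"jaw": 0.022},{"linear": [0,0,0],"rotation": [0,0,0],"jaw": 0.022},{"linear": [0,0,0],"rotation": [0,0,0],"jaw": 0.022}]' --newtons 25

```text
time_s: 6.62
position: [505.5, 223.8, 112.2]
tcp_rot: [[0.0, 1.0, 0.0], [1.0, -0.0, 0.0], [0.0, 0.0, -1.0]]
wrist_force: [0.1, 0.3, -1.5]
width: 0.362
```

Run:
```python
from h import *
s=snap('scene','s4.png');t=snap('top','t4.png')
print(telemetry.observe()['position'], telemetry.observe()['wrist_force'])
a=cv2.resize(s[140:220,325:431,::-1],(530,400),interpolation=cv2.INTER_NEAREST)
b=cv2.resize(t[234:314,150:204,::-1],(270,400),interpolation=cv2.INTER_NEAREST)
cv2.imwrite('pics/m4.png',np.hstack([a,b]))
p=proj('scene',[505,224,92]);print('expected foot centre crop',(p-[325,140])*5)
```

```text
[505.70112788 224.04006623 112.51759138] [ 0.71710007 -0.33268458 -1.097741  ]
expected foot centre crop [268.09172825 152.51546491]
```

View pics/m4.png

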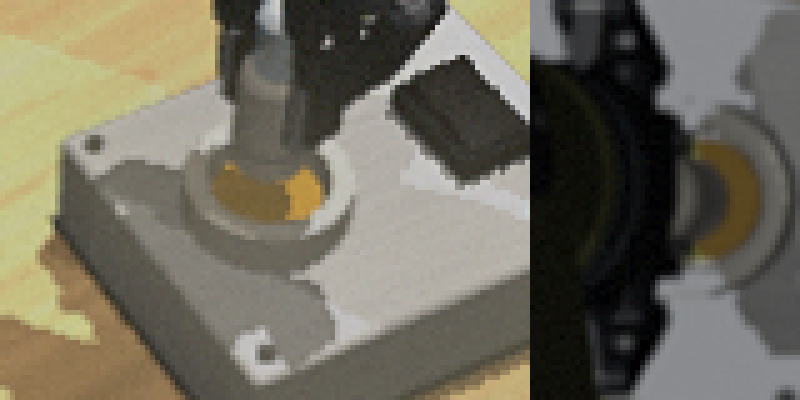

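The foot is centred over the cup: its edges in the scene crop are 232–305, against an expected centre of 268. I'll lower it softly.

Emit:
move_arm --increments '[{"linear": [0,0,-0.006],"rotation": [0,0,0],"jaw": 0.022},{"linear": [0,0,-0.006],"rotation": [0,0,0],"jaw": 0.022},{"linear": [0,0,-0.004],"rotation": [0,0,0],"jaw": 0.022},{"linear": [0,0,-0.002],"rotation": [0,0,0],"jaw": 0.022},{"linear": [0,0,-0.001],"rotation": [0,0,0],"jaw": 0.022},{"linear": [0,0,-0.001],"rotation": [0,0,0],"jaw": 0.022},{"linear": [0,0,0],"rotation": [0,0,0],"jaw": 0.022},{"linear": [0,0,0],"rotation": [0,0,0],"jaw": 0.022}]' --newtons 25

```text
time_s: 7.72
position: [505.3, 224.1, 92.1]
tcp_rot: [[-0.001, 1.0, 0.0], [1.0, 0.001, 0.0], [0.0, 0.0, -1.0]]
wrist_force: [-0.1, 0.9, -0.6]
width: 0.363
```

Emit:
move_arm --increments '[{"linear": [0,0,-0.001],"rotation": [0,0,0],"jaw": 0.022},{"linear": [0,0,-0.001],"rotation": [0,0,0],"jaw": 0.022},{"linear": [0,0,0],"rotation": [0,0,0],"jaw": 0.022}]' --newtons 25

```text
time_s: 8.1
position: [505.3, 224.1, 90.2]
tcp_rot: [[-0.001, 1.0, 0.0], [1.0, 0.001, 0.0], [0.0, 0.0, -1.0]]
wrist_force: [-0.5, 0.0, 0.8]
width: 0.364
```

Touching lightly now. I'll go down 1.5 mm more.

Emit:
move_arm --increments '[{"linear": [0,0,-0.0008],"rotation": [0,0,0],"jaw": 0.022},{"linear": [0,0,-0.0007],"rotation": [0,0,0],"jaw": 0.022},{"linear": [0,0,0],"rotation": [0,0,0],"jaw": 0.022},{"linear": [0,0,0],"rotation": [0,0,0],"jaw": 0.022}]' --newtons 25

```text
time_s: 8.6
position: [505.3, 224.1, 88.6]
tcp_rot: [[-0.001, 1.0, 0.0], [1.0, 0.001, 0.0], [0.0, 0.0, -1.0]]
wrist_force: [0.1, -1.4, 2.2]
width: 0.365
```

Emit:
move_arm --increments '[{"linear": [0,0,0],"rotation": [0,0,0],"jaw": 0.031},{"linear": [0,0,0],"rotation": [0,0,0],"jaw": 0.033},{"linear": [0,0,0],"rotation": [0,0,0],"jaw": 0.035},{"linear": [0,0,0],"rotation": [0,0,0],"jaw": 0.038},{"linear": [0,0,0],"rotation": [0,0,0],"jaw": 0.045},{"linear": [0,0,0],"rotation": [0,0,0],"jaw": 0.055},{"linear": [0,0,0],"rotation": [0,0,0],"jaw": 0.07},{"linear": [0,0,0],"rotation": [0,0,0],"jaw": 0.08},{"linear": [0,0,0],"rotation": [0,0,0],"jaw": 0.08}]' --newtons 25

```text
time_s: 9.72
position: [505.2, 224.1, 88.5]
tcp_rot: [[-0.001, 1.0, 0.0], [1.0, 0.001, -0.0], [-0.0, 0.0, -1.0]]
wrist_force: [0.5, -0.8, -0.3]
width: 0.935
```

Emit:
move_arm --increments '[{"linear": [0,0,0.01],"rotation": [0,0,0],"jaw": 0.08},{"linear": [0,0,0.025],"rotation": [0,0,0],"jaw": 0.08},{"linear": [0,0,0.035],"rotation": [0,0,0],"jaw": 0.08},{"linear": [0,0,0.04],"rotation": [0,0,0],"jaw": 0.08},{"linear": [0,0,0.03],"rotation": [0,0,0],"jaw": 0.08},{"linear": [0,-0.04,0.01],"rotation": [0,0,0],"jaw": 0.08},{"linear": [0,-0.05,0],"rotation": [0,0,0],"jaw": 0.08},{"linear": [0,-0.05,0],"rotation": [0,0,0],"jaw": 0.08},{"linear": [0,-0.04,0],"rotation": [0,0,0],"jaw": 0.08},{"linear": [0,0,0],"rotation": [0,0,0],"jaw": 0.08}]'

```text
time_s: 10.98
position: [505.2, 41.7, 239.3]
tcp_rot: [[0.003, 1.0, 0.001], [1.0, -0.003, -0.001], [-0.001, 0.001, -1.0]]
wrist_force: [0.6, 0.2, -0.2]
width: 0.938
```

Run:
```python
from h import *
s=snap('scene','s5.png');t=snap('top','t5.png')
print(telemetry.observe()['position'])
a=cv2.resize(s[120:220,325:431,::-1],(424,400),interpolation=cv2.INTER_NEAREST)
b=cv2.resize(t[234:314,140:210,::-1],(350,400),interpolation=cv2.INTER_NEAREST)
cv2.imwrite('pics/m5.png',np.hstack([a,b]))
for z in(70,116,144): print(z,'scene crop',(proj('scene',[505,224,z])-[325,120])*4,'top crop',(proj('top',[505,224,z])-[140,234])*5+[424,0])
```

```text
[505.23007871  44.07388108 239.06953216]
70 scene crop [210.7104288  232.31472151] top crop [640.06842318 197.8776043 ]
116 scene crop [218.71621884 167.78763733] top crop [608.24753697 194.81687247]
144 scene crop [223.85730435 126.23406402] top crop [587.35346255 192.80485873]
```

View pics/m5.png

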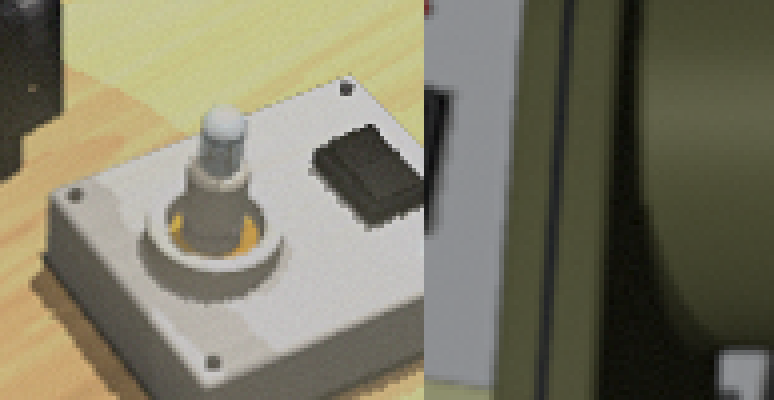

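View pics/s5.png

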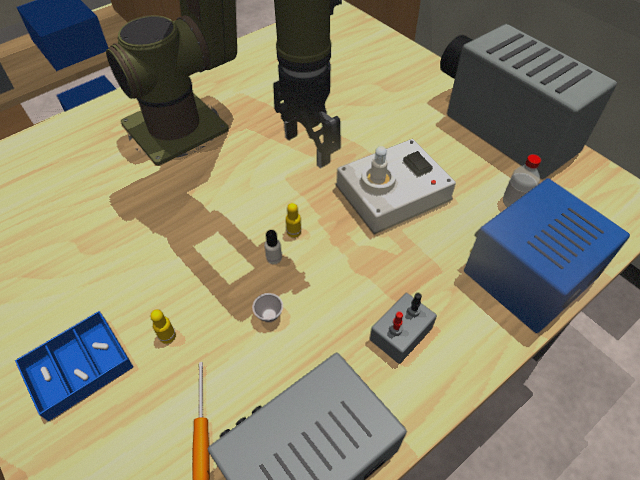

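The lamp stands upright in the cup, with its dome at crop (223,122) against an expected (224,126). The spent lamp is unmoved at (273,246) and the gripper is clear, so I'm handing in.

```bash
python3 -c "
from rig import workorder,telemetry
print(workorder.close_job(),telemetry.observe()['time_s'])"
```

```text
the job is handed in; nothing more can be done
the job is handed in; nothing more can be done
```

The clear lamp is standing upright in the ceramic socket, released, and the job is handed in at about 11 s of the 35 s allowed. I set the grip to 25 N. The wrist force reading was about 2 N when the lamp came down on the contact, and I opened the fingers gradually before backing away.

- **Clear lamp:** in the last scene picture it is upright and centred in the cup, with its dome within about 1 pixel of where it should be.
- **Blown lamp:** it stands where it began, judged by eye in the scene picture at about (273,246).
- **Arm:** it is clear of everything, about 180 mm to the side and 240 mm up.
- **Not checked:** the top view of the socket was blocked by the arm at the end, so the final position rests on the scene view alone. No reading gave the exact height on the contact, and handing in reported no verdict.

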